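Clear the flip-up tray, then hold the offset heat-sink bracket over the fixture

TASK

Tip the fixture's flip-up tray by its handle, up and over past upright to its stop, so that the three leftover relays slide off into the catch bin behind it, and leave it open. Then lift the offset heat-sink bracket by its balance point and hold it still and level about 5 cm above the fixture, fin block over the cradle and boss over the post, without tipping it over on the way. Leave the other things on the bench where they are, and finish while holding the bracket there: do not set it down.

Things in the scene. Friction and masses are not known exactly. Their poses are not given: they have to be found in the camera images.
- fixture: Fixed board fixture; origin on the bench below it, +x away from the robot (yaw to 0.25 rad). Base 200x130x12 mm (x -120..80). Steel cradle at x 40 (floor 30 mm above the bench, side walls at y +-28 up to 50 mm), round post at x -100 (dia 18, top at 30 mm), both under the closed tray or handle. Black catch bin behind (inside x 76..168, y +-60, rim at 48 mm). Block goes over cradle, boss over post.
- block_seat (a point): Centre of the cradle's floor, where the fin block's underside would sit: fixture x +40 mm, 30 mm above the bench.
- boss_post (a point): Centre of the top of the post, where the boss's underside would sit: fixture x -100 mm, 30 mm above the bench.
- bin_floor (a point): Centre of the inner floor of the catch bin, 4 mm above the bench.
- tray (a joint): Flip-up tray angle: 0 flat over the fixture (start), grows as its near (handle) end is lifted up and away from the robot; 1.57 upright, 1.7 the stop. Stiff hinge (0.2 N m friction; lifts with about 3 N at the handle; stays near upright). Aluminium plate 140x110x4 mm (0.25 kg), 14 mm rims on three sides, open at the hinge side, over which things slide into the bin when tipped.
- tray_hinge (a point): Middle of the tray's hinge axis: fixture x +80 mm, 60 mm above the bench, axis along the fixture's y.
- tray_handle (a point): Middle of the tray's handle: round steel bar, dia 8 mm, 90 mm long along the fixture's y, on two side arms, 55 mm clear of the tray's near rim. 195 mm from the hinge axis, turns with the tray; 63 mm above the bench at the start (3 mm above the hinge level), about 255 mm when upright. Pinch it from above, closing along the fixture's x; it turns between the fingers.
- balance (a point): Balance point of the dark metal bracket (0.33-0.53 kg), inside its arm, 26 mm above its underside: grasp here, closing across the arm (along y). +x to block, z up. Finned block 36(x)x44x40 mm high centred at x 40; plain arm 14 mm wide, 18 to 34 mm above the underside; round boss dia 24, 34 mm high, at x -100. Starts flat on the bench, block away from the robot (yaw to 0.7 rad).
- block_bottom (a point): Centre of the underside of the bracket's fin block (x = +40 mm from the balance point, 26 mm below it).
- boss_bottom (a point): Centre of the underside of the bracket's boss (x = -100 mm from the balance point, 26 mm below it).
- bracket: The same bracket: origin on its underside, straight below the balance point; axes as for the balance point.
- relay0_center (a point): Leftover relay (right-hand one), a black block 24 x 18 x 16 mm, 15 g, lying loose on the tray; point at its centre.
- relay1_center (a point): Leftover relay (middle one), a black block 24 x 18 x 16 mm, 15 g, lying loose on the tray; point at its centre.
- relay2_center (a point): Leftover relay (left-hand one), a black block 24 x 18 x 16 mm, 15 g, lying loose on the tray; point at its centre.
- spare_sink_center (a point): Bystander: a plain finned dark metal heat sink without an arm, 50 x 45 x 30 mm; point at its centre.
- spool_center (a point): Bystander: a solder spool standing on its end, 60 mm diameter, 54 mm high; point at its centre.
- screwdriver_grip (a point): Bystander: a screwdriver 170 mm long lying on the bench, roughly along x, between the bracket and the fixture; point on its handle.
- flux_center (a point): Bystander: a small flux bottle, 40 mm diameter, 90 mm high; point at its centre.
- jar_center (a point): Bystander: a jar, 60 mm diameter, 50 mm high; point at its centre.
- boards_center (a point): Bystander: a green circuit panel 130 x 100 x 8 mm lying flat; point at its centre.
There are look-alikes about, which are no part of the job. There is more than one size of the bracket; the job needs the larger.

How it is judged:
By the outcome, as a careful person would: the job done as asked, in the order asked, and still so for the second after the job is handed in, while the arm keeps its last pose, push and grip.
It also fails if it takes over 56 s, if anything falls off the work surface, if the arm or the gripper's body presses on something with over 40 N, if the wrist force passes 120 N, or if a joint passes its speed limit or range.

ROBOT

A 6-joint arm with a two-finger parallel gripper is mounted at the origin on the work surface. World frame = base frame: x ahead of the robot, y to its left, z up, the work surface at z = 0. Lengths are in m, angles in degrees, forces in N, time in s.
With the tool pointing down it reaches from about 0.375 to 0.9 m from the base axis. Payload 3.1 kg.
Tool frame: the origin (TCP) lies on the centre line of the jaws, within the pads' length; the fingertips stand finger_overhang ahead of it and the grasp point (between the pads) lies 5 mm behind it (finger_overhang is the distance from the TCP to the fingertips, in m); z points along the fingers, y is the line along which they close (so a half turn about z gives the same grasp; the last joint's range is limited). The gripper opens to 87 mm and grips with 3 to 60 N. Pads are 19 mm wide; open, the fingers measure 117 mm over their backs; the gripper's body (75 mm by 190 mm) begins 51 mm behind the grasp point.
Start: joints at [-77.149, 30.224, 82.088, -0, 67.689, -10.227], TCP at [0.245, -0.575, 0.237] pointing down, gripper open.
Joint ranges: [-176.69, 176.69], [-43.24, 126.21], [12.49, 139.97], [-82, 262], [0, 151.66], [-163.58, 163.58]. Speed limits (degrees/s): [159.86, 159.86, 180, 180, 180, 180].

INTERFACE

Orientations are given as a 3x3 rotation matrix whose columns are the frame's x, y, z axes.
In Python, from rig import read_state, capture, calibration, hand_in, finger_overhang gives the robot as it stands.
- The arm moves only by the tool send_rows, never from a script. Its argument "plan" is a list of rows, each a list of 5 numbers: the closure in counts, from 0 (fully open) to 255 (shut), then the shift along the tool's x, y, z in m, then the turn about the tool's z in rad. A call has 1 to 20 rows; each row shifts and turns the commanded pose from where the row before left it, along the tool's axes as they then stand; what a row does not reach is not made up. A row lasts 1/12 s, in which the tool goes at most 41.7 mm and 7.16 degrees, less where a joint would pass 70% of its speed; a pose out of reach is approached as far as the arm can. A call is refused whole if a number of a shift passes 0.0417 or a number of a turn 0.125, either way. A call with a gripper value outside its range is refused whole. The fingers move at their own pace and stop on an object; the grip force is fixed at half the most. Time passes only in rows, so rows that do not move let the fingers close. It gives the time, the measured TCP pose, the force, the opening and the grip force at its end, in the units of the state.
- read_state(): the state, without advancing time (a new reading comes with each control period).
- capture(name): name is "scene" or "top" or "wrist"; returns (picture, depth): 420x560x3 uint8, blue, green, red; 420x560 float32, m along the optical axis (not along the pixel's ray), 0 where there is no reading.
- calibration(name): a dict with "fx", "fy", "cx", "cy" (pixels), "xyz" and "rotation" of the camera in the world. Camera axes: x right, y down, z forward; pixel columns grow to the right and rows downward; lengths in m; the calibration is good to about 2 mm. The wrist camera is an equidistant fisheye: a pixel r from the principal point sees the ray r / f radians off the axis. A picture is of the moment at which its call begins: read the wrist's pose just before it. calibration takes no time and is no camera call; for the wrist camera it gives the pose at the moment of the call.
- hand_in(): hands the job in; it is judged then, once.
The state is a dict: "time_s": time; "joint_positions": joint angles; "qvel": joint speeds; "tau": joint torques, N m; "position": TCP position; "tcp_rot": TCP orientation; "force": force on the tool from outside, world axes, zero at the start; "moment": the same for the moment, N m; "opening": opening from 0.0 (shut) to 1.0 (fully open); "grasp_force": force on a finger pad.
Only numpy, scipy, OpenCV 4.12 (cv2) and the standard library are available. Lean on these libraries where they do the work, as an engineer would, in place of code of your own. Each camera call takes 0.05 s, during which the arm holds its last target. There are 200 camera calls.

## Working session

There is one attempt and no reset: what is moved stays moved. The work goes in short steps, Python scripts to look and compute and a tool call to move; the robot and the scene stay as the last step left them, time stands still between calls to the robot, and variables do not carry over. Pictures are saved under pics/ and viewed, at most 10 in all, crops included, and the job is handed in when it is done.

Besides the shell and the picture viewer there is one more tool, called after "Request:" by a JSON object that holds its "name" and its "arguments". send_rows: Moves the arm, as the interface text tells. Its arguments: {"type":"object","properties":{"plan":{"type":"array","items":{"type":"array","items":{"type":"number"}}}},"required":["plan"]}

```bash
mkdir -p pics; cat > h.py <<'E'
import numpy as np, cv2
from rig import *
def pts(name):
    im,d=capture(name); c=calibration(name)
    v,u=np.mgrid[:420,:560]
    P=np.stack([(u-c['cx'])/c['fx']*d,(v-c['cy'])/c['fy']*d,d],-1)
    return im,d,P@np.array(c['rotation']).T+np.array(c['xyz'])
E
python3 - <<'E'
from h import *
print(finger_overhang); s=read_state(); print(np.round(s['tcp_rot'],3),s['opening'])
for n in ['scene','top']:
    im,d,P=pts(n); np.savez('/tmp/%s.npz'%n,im=im,P=P,d=d); cv2.imwrite('pics/%s.png'%n,im); c=calibration(n); print(n,c)
E
```

```text
0.014
[[ 0.92   0.392 -0.001]
 [ 0.392 -0.92   0.002]
 [ 0.    -0.002 -1.   ]] 0.999537474916123
scene {'fx': 390.36065871034526, 'fy': 390.36065871034526, 'cx': 275.30553595195005, 'cy': 210.30400430342436, 'xyz': array([0.83334269, 0.53618567, 0.84520446]), 'rotation': array([[-0.87374738,  0.39689332, -0.28114268],
       [ 0.4863622 ,  0.70801869, -0.51201693],
       [-0.00416183, -0.58411062, -0.81166339]])}
top {'fx': 481.1095291698298, 'fy': 481.1095291698298, 'cx': 284.63238666041934, 'cy': 204.87963331588693, 'xyz': array([0.43356686, 0.0458714 , 1.17655067]), 'rotation': array([[-0.00254781, -0.99333437,  0.11524038],
       [-0.99996824,  0.00340103,  0.00720776],
       [-0.00755166, -0.11521836, -0.99331148]])}
```

View pics/top.png

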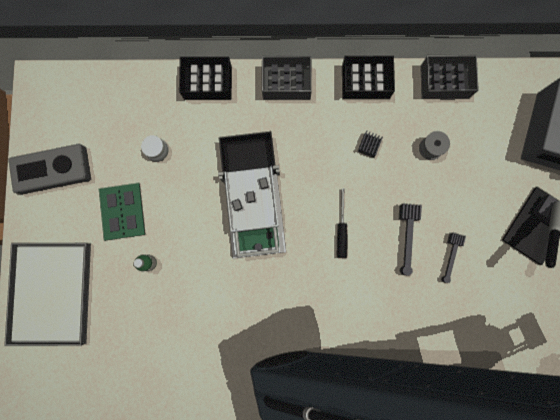

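View pics/scene.png

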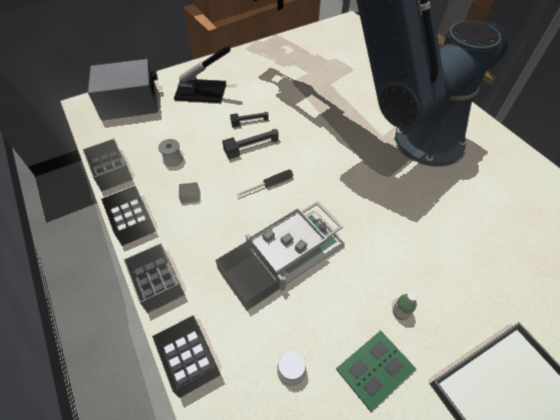

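The top view shows two arm-and-block brackets: A at about (407,240), roughly 70 px long, and B at about (453,258), roughly 50 px long. A is the larger, so it fits. The finned sink without an arm at (369,145) is the bystander. The fixture is at (255,195), with its handle near (260,253). I'll confirm in one crop and measure.

```bash
python3 - <<'E'
from h import *
z=np.load('/tmp/top.npz'); im,P=z['im'],z['P']
a=cv2.resize(im[120:290,205:475],None,fx=2.96,fy=2.96,interpolation=cv2.INTER_CUBIC); cv2.imwrite('pics/crop.png',a)
g=im.max(2)
for nm,(u0,u1,v0,v1) in dict(A=(390,425,195,285),B=(438,470,225,290)).items():
    m=np.zeros(g.shape,bool); m[v0:v1,u0:u1]=(P[v0:v1,u0:u1,2]>.015)
    q=P[m]; print(nm,m.sum(),'z',np.percentile(q[:,2],[5,50,95]).round(3))
    blk=q; c=q[:,:2].mean(0); w,V=np.linalg.eigh(np.cov((q[:,:2]-c).T)); ax=V[:,1]*np.sign(V[0,1]); t=(q[:,:2]-c)@ax; n=np.array([-ax[1],ax[0]]); s=(q[:,:2]-c)@n
    print(c.round(4),'yaw',np.arctan2(ax[1],ax[0]).round(3),t.min().round(4),t.max().round(4))
    for k in np.arange(-.1,.1,.01):
        b=(t>=k)&(t<k+.01)
        if b.sum(): print(round(k+.005,3),b.sum(),(s[b].min()).round(4),s[b].max().round(4),np.median(q[b,2]).round(4))
# fixture
for v in range(130,262,8): print(v,[tuple((P[v,u]*1000).round().astype(int)) for u in (235,250,265)])
E
```

```text
A 789 z [0.023 0.035 0.042]
[ 0.4981 -0.234 ] yaw -0.464 -0.183 0.0765
-0.085 43 -0.0486 -0.0261 0.0335
-0.075 46 -0.0492 -0.0253 0.0343
-0.065 37 -0.0441 -0.0243 0.0347
-0.055 32 -0.0366 -0.0202 0.0343
-0.045 35 -0.0349 -0.0161 0.034
-0.035 37 -0.0312 -0.0123 0.0342
-0.025 32 -0.0252 -0.0088 0.0341
-0.015 34 -0.0208 -0.0046 0.0343
-0.005 36 -0.0194 -0.0007 0.0346
0.005 32 -0.014 0.0033 0.034
0.015 32 -0.01 0.0069 0.0346
0.025 41 -0.0057 0.0269 0.0326
0.035 67 -0.0029 0.0316 0.0341
0.045 97 -0.0137 0.0354 0.038
0.055 88 -0.0101 0.0384 0.0383
0.065 66 -0.0065 0.0388 0.0382
0.075 17 -0.0043 0.0091 0.0384
B 401 z [0.018 0.025 0.032]
[ 0.4505 -0.3387] yaw -1.282 -0.3735 0.046
-0.035 18 -0.0614 -0.0473 0.0227
-0.025 45 -0.0625 -0.0377 0.0243
-0.015 41 -0.0554 -0.0213 0.0249
-0.005 42 -0.0387 -0.0066 0.0242
0.005 47 -0.0223 0.0295 0.0246
0.015 79 -0.0077 0.0444 0.025
0.025 57 0.009 0.0465 0.0269
0.035 53 0.0096 0.0406 0.0279
0.045 12 0.0226 0.0321 0.0295
130 [(np.int64(759), np.int64(178), np.int64(1)), (np.int64(759), np.int64(141), np.int64(2)), (np.int64(759), np.int64(103), np.int64(1)
[... 1572 characters left out ...]
nt64(514), np.int64(169), np.int64(65)), (np.int64(513), np.int64(134), np.int64(68)), (np.int64(513), np.int64(99), np.int64(76))]
234 [(np.int64(495), np.int64(168), np.int64(69)), (np.int64(498), np.int64(138), np.int64(14)), (np.int64(498), np.int64(102), np.int64(13))]
242 [(np.int64(477), np.int64(168), np.int64(68)), (np.int64(479), np.int64(138), np.int64(14)), (np.int64(478), np.int64(102), np.int64(14))]
250 [(np.int64(460), np.int64(174), np.int64(11)), (np.int64(459), np.int64(138), np.int64(13)), (np.int64(458), np.int64(99), np.int64(66))]
258 [(np.int64(440), np.int64(175), np.int64(2)), (np.int64(440), np.int64(139), np.int64(-2)), (np.int64(440), np.int64(102), np.int64(2))]
```

View pics/crop.png

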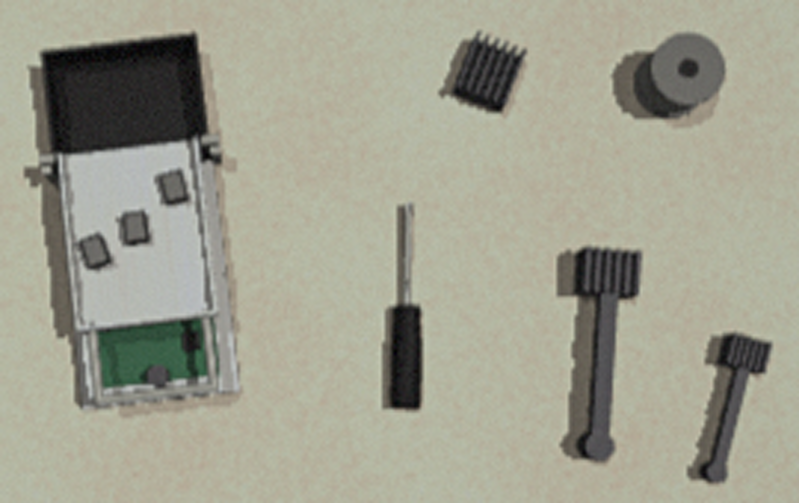

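The crop confirms it. Bracket A, with its block at crop (608,271) and boss at (595,445), is clearly larger than B (745,352)/(712,470). The tray's handle bar runs from about (95,395) to (212,385). Next I'll measure the fixture yaw, the handle and the bracket axis.

```bash
python3 - <<'E'
from h import *
z=np.load('/tmp/top.npz'); im,P=z['im'],z['P']; c=calibration('top'); R=np.array(c['rotation'])
def ray(u,v,h):
    d=R@np.array([(u-c['cx'])/c['fx'],(v-c['cy'])/c['fy'],1]); t=(h-c['xyz'][2])/d[2]; return (np.array(c['xyz'])+t*d)[:2]
# bracket A: dark mask
g=im.max(2); m=np.zeros(g.shape,np.uint8); m[200:280,396:425]=(g[200:280,396:425]<85)
n,l,st,ce=cv2.connectedComponentsWithStats(m); k=1+st[1:,4].argmax(); print('A comp',st[k])
rows=[]
for v in range(226,262):
    us=np.where(l[v]==k)[0]
    if len(us): rows.append((*ray((us.min()+us.max())/2,v,.034),len(us)))
r=np.array(rows); f=np.polyfit(r[:,0],r[:,1],1); print('arm yaw',np.arctan(f[0]),'line',f,'w px',np.median(r[:,2]))
ext=[v for v in range(200,280) if (l[v]==k).any()]; print('rows',ext[0],ext[-1])
for v in list(range(ext[0],226,2))+list(range(262,ext[-1]+1,1)):
    us=np.where(l[v]==k)[0]; print(v,us.min(),us.max(),ray(us.min(),v,.037).round(3),ray(us.max(),v,.037).round(3))
# handle & tray
x,y,h=P[...,0],P[...,1],P[...,2]
hb=(x>.43)&(x<.5)&(y>.07)&(y<.19)&(h>.05)&(h<.08)
q=P[hb]; print('handle area pts',len(q)); 
for yy in np.arange(.07,.19,.008):
    b=q[(q[:,1]>=yy)&(q[:,1]<yy+.008)]
    if len(b): print(round(yy+.004,3),len(b),b[:,0].min().round(4),b[:,0].max().round(4),b[:,2].mean().round(4))
tr=((x>.48)&(x<.70)&(y>.05)&(y<.23)&(h>.055)&(h<.085)&(g>90)).astype(np.uint8)
for X in np.arange(.52,.68,.012):
    b=P[(tr>0)&(abs(x-X)<.003)]
    if len(b): print('tray',X.round(3),b[:,1].min().round(4),b[:,1].max().round(4))
bn=((g<60)).astype(np.uint8); bn[:,:212]=0; bn[:,280:]=0; bn[:125]=0; bn[185:]=0
cs=max(cv2.findContours(bn,0,2)[0],key=cv2.contourArea); bx=cv2.boxPoints(cv2.minAreaRect(cs)); print('bin',[ (p.round(1),ray(*p,.048).round(4)) for p in bx])
E
```

```text
A comp [398 204  23  71 632]
arm yaw -0.09694109585196256 line [-0.09724591 -0.19027455] w px 5.0
rows 204 274
204 402 409 [ 0.567 -0.225] [ 0.567 -0.242]
206 399 420 [ 0.562 -0.218] [ 0.562 -0.268]
208 399 420 [ 0.557 -0.218] [ 0.557 -0.268]
210 399 420 [ 0.553 -0.218] [ 0.552 -0.268]
212 399 420 [ 0.548 -0.218] [ 0.548 -0.267]
214 399 419 [ 0.543 -0.217] [ 0.543 -0.265]
216 399 419 [ 0.538 -0.217] [ 0.538 -0.265]
218 398 419 [ 0.534 -0.215] [ 0.533 -0.265]
220 401 418 [ 0.529 -0.222] [ 0.529 -0.262]
222 406 412 [ 0.524 -0.233] [ 0.524 -0.248]
224 406 412 [ 0.519 -0.233] [ 0.519 -0.247]
262 403 410 [ 0.43  -0.223] [ 0.43 -0.24]
263 403 409 [ 0.427 -0.223] [ 0.427 -0.237]
264 403 409 [ 0.425 -0.223] [ 0.425 -0.237]
265 402 409 [ 0.423 -0.221] [ 0.423 -0.237]
266 401 409 [ 0.421 -0.218] [ 0.42  -0.237]
267 400 408 [ 0.418 -0.216] [ 0.418 -0.235]
268 400 409 [ 0.416 -0.216] [ 0.416 -0.237]
269 399 411 [ 0.414 -0.214] [ 0.413 -0.242]
270 399 411 [ 0.411 -0.213] [ 0.411 -0.242]
271 399 411 [ 0.409 -0.213] [ 0.409 -0.241]
272 400 410 [ 0.407 -0.216] [ 0.407 -0.239]
273 400 410 [ 0.404 -0.
[... 328 characters left out ...]
 0.4468 0.4536 0.0672
0.146 14 0.4468 0.4537 0.0662
0.154 10 0.4468 0.4514 0.0658
0.162 56 0.4445 0.4997 0.0669
0.17 30 0.4538 0.4999 0.0663
tray 0.52 0.0692 0.1792
tray 0.532 0.0714 0.1813
tray 0.544 0.0737 0.1819
tray 0.556 0.0736 0.1842
tray 0.568 0.076 0.1843
tray 0.58 0.0764 0.1868
tray 0.592 0.0782 0.187
tray 0.604 0.0805 0.1895
tray 0.616 0.0806 0.1896
tray 0.628 0.0829 0.2041
tray 0.64 0.0832 0.2102
tray 0.652 0.0692 0.1138
bin [(array([218.2, 137.6], dtype=float32), array([0.7279, 0.2133])), (array([270.5, 131.4], dtype=float32), array([0.7425, 0.0875])), (array([274.6, 165.8], dtype=float32), array([0.6583, 0.0778])), (array([222.2, 172. ], dtype=float32), array([0.6439, 0.2025]))]
```

Fixture: yaw about 0.115, handle about (0.4535, 0.117), hinge about (0.647, 0.139), origin about (0.5675, 0.130). Bracket: balance about (0.509, -0.240), yaw about -0.10. I'll move above the handle first, then turn.

Request:
{"name": "send_rows", "arguments": {"plan": [[60, 0.0231, -0.0277, 0, 0], [100, 0.0231, -0.0277, 0, 0], [110, 0.0231, -0.0277, 0, 0], [110, 0.0231, -0.0277, 0, 0], [110, 0.0231, -0.0277, 0, 0], [110, 0.0231, -0.0277, 0, 0], [110, 0.0231, -0.0277, 0, 0], [110, 0.0231, -0.0277, 0, 0], [110, 0.0231, -0.0277, 0, 0], [110, 0.0231, -0.0277, 0, 0], [110, 0.0231, -0.0277, 0, 0], [110, 0.0231, -0.0277, 0, 0], [110, 0.0231, -0.0277, 0, 0], [110, 0.0231, -0.0277, 0, 0], [110, 0.0231, -0.0277, 0, 0], [110, 0.0231, -0.0277, 0, 0], [110, 0.0231, -0.0277, 0, 0], [110, 0.0231, -0.0277, 0, 0], [110, 0.0231, -0.0277, 0, 0], [110, 0.0231, -0.0277, 0, 0]]}}

```text
time_s: 1.77
position: [0.4528, 0.1177, 0.2364]
tcp_rot: [[0.92, 0.392, -0.0], [0.392, -0.92, -0.0], [-0.0, -0.0, -1.0]]
force: [0.7, -0.9, 0.1]
opening: 0.571
grasp_force: 0.0
```

Request:
{"name": "send_rows", "arguments": {"plan": [[110, 0, 0, 0, -0.117], [110, 0, 0, 0, -0.117], [110, 0, 0, 0, -0.117], [110, 0, 0, 0, -0.117], [110, 0, 0, 0, -0.117], [110, 0, 0, 0, -0.117], [110, 0, 0, 0, -0.117], [110, 0, 0, 0, -0.117], [110, 0, 0, 0, -0.117], [110, 0, 0, 0, -0.117], [110, 0, 0, 0, -0.113], [110, 0, 0, 0, 0], [110, 0, 0, 0, 0]]}}

```text
time_s: 2.85
position: [0.4526, 0.1158, 0.2363]
tcp_rot: [[-0.112, 0.994, -0.001], [0.994, 0.112, 0.0], [0.0, -0.001, -1.0]]
force: [-0.2, -0.5, 0.2]
opening: 0.568
grasp_force: 0.0
```

```bash
python3 - <<'E'
from h import *
s=read_state(); print(s['position'],np.round(s['tcp_rot'],3),s['opening'],s['force'])
im,d=capture('wrist'); c=calibration('wrist'); print(c); cv2.imwrite('pics/w1.png',im)
np.savez('/tmp/w1.npz',im=im,d=d)
E
```

```text
[0.45263916 0.11583465 0.23634327] [[-0.112  0.994 -0.001]
 [ 0.994  0.112  0.   ]
 [ 0.    -0.001 -1.   ]] 0.5676940760907068 [-0.16510678 -0.51139557  0.22332883]
{'fx': 325.19226210127806, 'fy': 325.19226210127806, 'cx': 280.55824471157433, 'cy': 213.23938183062324, 'xyz': array([0.44623411, 0.18329625, 0.38444185]), 'rotation': array([[ 9.93706234e-01,  1.08639643e-01,  2.73010586e-02],
       [ 1.12015770e-01, -9.62372902e-01, -2.47569920e-01],
       [-6.22108706e-04,  2.49069922e-01, -9.68485305e-01]])}
```

View pics/w1.png

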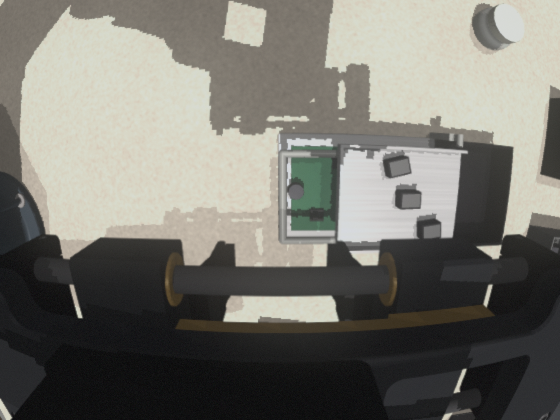

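The wrist view shows the handle frame at about u 280–292, rows 150–240, with the relays on the tray at (398,165), (408,200) and (428,230). The camera sits on the tool's +x side. I'll refine the handle position with depth.

```bash
cat >> h.py <<'E'
def wpts(d,c):
    v,u=np.mgrid[:420,:560]; a=(u-c['cx'])/c['fx'];b=(v-c['cy'])/c['fy']; r=np.hypot(a,b)+1e-9
    k=np.tan(r)/r
    return np.stack([a*k*d,b*k*d,d],-1)@np.array(c['rotation']).T+np.array(c['xyz'])
E
python3 - <<'E'
from h import *
z=np.load('/tmp/w1.npz'); P=wpts(z['d'],calibration('wrist'))
for v in range(146,246,8):
    q=[(u,*(P[v,u]*1000).round().astype(int)) for u in range(274,300) if .055<P[v,u,2]<.08]
    if q: print(v,q[0][0],q[-1][0],[tuple(map(int,q[i][1:])) for i in (0,len(q)//2,-1)])
E
```

```text
154 278 299 [(446, 161, 62), (457, 162, 68), (466, 163, 67)]
162 279 286 [(448, 153, 63), (452, 154, 67), (455, 154, 63)]
170 279 286 [(449, 145, 66), (453, 146, 67), (456, 146, 63)]
178 279 286 [(450, 137, 66), (454, 138, 66), (457, 138, 65)]
186 279 286 [(451, 129, 65), (454, 130, 68), (458, 130, 64)]
194 279 286 [(451, 121, 65), (455, 122, 67), (458, 122, 64)]
202 279 286 [(452, 113, 65), (456, 114, 67), (459, 114, 66)]
210 279 286 [(453, 105, 65), (457, 106, 67), (460, 105, 63)]
218 279 286 [(454, 96, 64), (458, 98, 68), (461, 97, 63)]
226 279 286 [(455, 88, 65), (459, 89, 68), (462, 89, 65)]
234 279 286 [(456, 79, 65), (460, 80, 67), (463, 80, 64)]
242 280 299 [(458, 71, 66), (468, 73, 67), (478, 74, 67)]
```

Request:
{"name": "send_rows", "arguments": {"plan": [[110, 0, 0.003, 0.02, 0], [110, 0, 0, 0.025, 0], [110, 0, 0, 0.03, 0], [110, 0, 0, 0.03, 0], [110, 0, 0, 0.025, 0], [110, 0, 0, 0.02, 0], [110, 0, 0, 0.015, 0], [110, 0, 0, 0.013, 0], [110, 0, 0, 0, 0], [200, 0, 0, 0, 0], [255, 0, 0, 0, 0], [255, 0, 0, 0, 0], [255, 0, 0, 0, 0], [255, 0, 0, 0, 0], [255, 0, 0, 0, 0], [255, 0, 0, 0, 0]]}}

```text
time_s: 4.23
position: [0.4559, 0.1162, 0.0589]
tcp_rot: [[-0.115, 0.993, 0.0], [0.993, 0.115, 0.0], [-0.0, 0.0, -1.0]]
force: [-3.7, 0.2, 1.5]
opening: 0.122
grasp_force: 3.4
```

Request:
{"name": "send_rows", "arguments": {"plan": [[255, 0, 0, 0, 0], [255, 0, 0, 0, 0], [255, 0, 0, 0, 0], [255, 0, 0, 0, 0]]}}

```text
time_s: 4.57
position: [0.4544, 0.1161, 0.0587]
tcp_rot: [[-0.115, 0.993, -0.003], [0.993, 0.115, -0.0], [0.0, -0.003, -1.0]]
force: [-3.0, -0.8, 6.8]
opening: 0.078
grasp_force: 30.0
```

Request:
{"name": "send_rows", "arguments": {"plan": [[255, 0, 0.0006, -0.0097, 0], [255, 0, 0.0006, -0.0097, 0], [255, 0, 0.0016, -0.0096, 0], [255, 0, 0.0016, -0.0096, 0], [255, 0, 0.0026, -0.0094, 0], [255, 0, 0.0026, -0.0094, 0], [255, 0, 0.0035, -0.0091, 0], [255, 0, 0.0035, -0.0091, 0], [255, 0, 0.0044, -0.0087, 0], [255, 0, 0.0044, -0.0087, 0]]}}

```text
time_s: 5.4
position: [0.4781, 0.1188, 0.1509]
tcp_rot: [[-0.115, 0.993, -0.007], [0.993, 0.115, -0.001], [0.0, -0.007, -1.0]]
force: [-3.3, -1.4, -1.9]
opening: 0.081
grasp_force: 30.0
```

Request:
{"name": "send_rows", "arguments": {"plan": [[255, 0, 0.0052, -0.0082, 0], [255, 0, 0.0052, -0.0082, 0], [255, 0, 0.006, -0.0077, 0], [255, 0, 0.006, -0.0077, 0], [255, 0, 0.0068, -0.007, 0], [255, 0, 0.0068, -0.007, 0], [255, 0, 0.0074, -0.0063, 0], [255, 0, 0.0074, -0.0063, 0], [255, 0, 0.008, -0.0055, 0], [255, 0, 0.008, -0.0055, 0], [255, 0, 0.0085, -0.0047, 0], [255, 0, 0.0085, -0.0047, 0]]}}

```text
time_s: 6.4
position: [0.5603, 0.1284, 0.2317]
tcp_rot: [[-0.115, 0.993, -0.009], [0.993, 0.115, -0.001], [-0.0, -0.009, -1.0]]
force: [-9.5, -1.6, 12.3]
opening: 0.084
grasp_force: 30.0
```

Request:
{"name": "send_rows", "arguments": {"plan": [[255, 0, 0.009, -0.0039, 0], [255, 0, 0.009, -0.0039, 0], [255, 0, 0.0093, -0.0029, 0], [255, 0, 0.0093, -0.0029, 0], [255, 0, 0.0096, -0.002, 0], [255, 0, 0.0096, -0.002, 0], [255, 0, 0.0097, -0.001, 0], [255, 0, 0.0097, -0.001, 0], [255, 0, 0.0097, 0, 0], [255, 0, 0.0097, 0, 0], [255, 0, 0.0097, 0.0009, 0], [255, 0, 0.0097, 0.0009, 0], [255, 0, 0, 0, 0], [255, 0, 0, 0, 0]]}}

```text
time_s: 7.57
position: [0.676, 0.142, 0.2488]
tcp_rot: [[-0.115, 0.993, -0.004], [0.993, 0.115, -0.0], [0.0, -0.004, -1.0]]
force: [-5.8, 0.1, 6.3]
opening: 0.077
grasp_force: 30.0
```

```bash
python3 - <<'E'
from h import *
s=read_state(); print(s['time_s'],s['position'],s['force'],s['grasp_force'],s['opening'])
im,d=capture('top'); im2,_=capture('scene')
cv2.imwrite('pics/t2.png',np.hstack([cv2.resize(im[100:290,190:310],None,fx=2.5,fy=2.5),cv2.resize(im2[170:330,190:380],(480,475))]))
E
```

```text
7.5667 [0.6759993  0.14198414 0.24883686] [-5.82228397  0.0703319   6.25916508] 29.996550679206848 0.0766989635655292
```

View pics/t2.png

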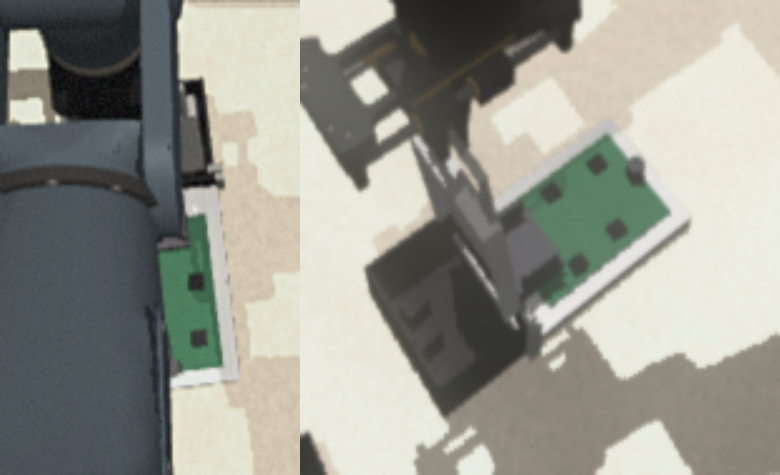

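The tray stands past upright at its stop, near scene-crop (475,220). Relays show in the bin at (415,315) and (432,348); I'll check for the third once the arm is clear. Now I'll release, rise and go to the bracket, with the camera side towards the robot.

Request:
{"name": "send_rows", "arguments": {"plan": [[150, 0, 0, 0, 0], [110, 0, 0, 0, 0], [110, 0, 0, 0, 0], [110, 0, 0, 0, 0], [110, 0, 0, 0, 0], [110, 0, 0, 0, 0], [110, 0, 0, -0.01, 0], [110, 0, 0, -0.02, 0], [110, 0, 0, -0.03, 0], [110, 0, 0, -0.01, 0]]}}

```text
time_s: 8.5
position: [0.6797, 0.1419, 0.3233]
tcp_rot: [[-0.115, 0.993, 0.008], [0.993, 0.115, 0.0], [-0.0, 0.008, -1.0]]
force: [0.4, -0.1, 2.5]
opening: 0.563
grasp_force: 0.0
```

Request:
{"name": "send_rows", "arguments": {"plan": [[110, -0.03, -0.0175, 0, 0], [110, -0.03, -0.0175, 0, 0], [110, -0.03, -0.0175, 0, 0], [110, -0.03, -0.0175, 0, 0], [110, -0.03, -0.0175, 0, 0], [110, -0.03, -0.0175, 0, 0], [110, -0.03, -0.0175, 0, 0], [110, -0.03, -0.0175, 0, 0], [110, -0.03, -0.0175, 0, 0], [110, -0.03, -0.0175, 0, 0], [110, -0.03, -0.0175, 0, 0], [110, -0.03, -0.0175, 0, 0]]}}

```text
time_s: 9.5
position: [0.5095, -0.2414, 0.3186]
tcp_rot: [[-0.115, 0.993, 0.001], [0.993, 0.115, -0.001], [-0.001, 0.001, -1.0]]
force: [-0.1, 0.0, 0.2]
opening: 0.571
grasp_force: 0.0
```

Request:
{"name": "send_rows", "arguments": {"plan": [[110, 0, 0, 0.01, -0.1235], [110, 0, 0, 0.01, -0.1235], [110, 0, 0, 0.01, -0.1235], [110, 0, 0, 0.01, -0.1235], [110, 0, 0, 0.01, -0.1235], [110, 0, 0, 0.01, -0.1235], [110, 0, 0, 0.01, -0.1235], [110, 0, 0, 0.01, -0.1235], [110, 0, 0, 0.01, -0.1235], [110, 0, 0, 0.01, -0.1235], [110, 0, 0, 0.01, -0.123], [110, 0, 0, 0, 0], [110, 0, 0, 0, 0]]}}

```text
time_s: 10.58
position: [0.5102, -0.2399, 0.208]
tcp_rot: [[-0.995, 0.101, -0.001], [0.101, 0.995, 0.0], [0.001, 0.0, -1.0]]
force: [1.0, -0.1, 0.9]
opening: 0.567
grasp_force: 0.0
```

```bash
python3 - <<'E'
from h import *
s=read_state(); print(s['time_s'],s['position'],s['force'],s['opening'],np.round(s['tcp_rot'],3),np.round(s['joint_positions'],1))
im,d=capture('top'); cv2.imwrite('pics/t3.png',np.vstack([cv2.resize(im[100:240,180:330],(450,420))]))
im2,d2=capture('wrist'); c=calibration('wrist'); P=wpts(d2,c); np.savez('/tmp/w2.npz',im=im2,d=d2)
a=cv2.imread('pics/t3.png'); cv2.imwrite('pics/w2.png',np.hstack([cv2.resize(a,(300,420)),im2[:, 60:560]]))
m=(P[...,2]>.024)&(P[...,2]<.046)&(abs(P[...,0]-.5)<.11)&(abs(P[...,1]+.24)<.05)
q=P[m]; print(m.sum(), q.min(0),q.max(0))
ar=q[(q[:,2]>.03)&(q[:,2]<.037)&(q[:,0]>.43)&(q[:,0]<.51)]
for X in np.arange(.385,.58,.008):
    b=q[abs(q[:,0]-X)<.004]
    if len(b): print(X.round(3),len(b),b[:,1].min().round(4),b[:,1].max().round(4),np.median(b[:,2]).round(4))
E
```

```text
10.5833 [ 0.51015569 -0.23987085  0.20798451] [ 0.96325033 -0.05393841  0.94505439] 0.5670971198537376 [[-0.995  0.101 -0.001]
 [ 0.101  0.995  0.   ]
 [ 0.001  0.    -1.   ]] [ -36.5   27.6   92.7    0.    59.8 -120.8]
2973 [ 0.40196335 -0.26975981  0.02423206] [ 0.57190926 -0.22114659  0.0424697 ]
0.401 34 -0.2388 -0.2261 0.0341
0.409 166 -0.2435 -0.2217 0.0341
0.417 179 -0.2445 -0.2211 0.0341
0.425 122 -0.2425 -0.2238 0.0342
0.433 117 -0.2421 -0.228 0.0343
0.441 120 -0.2429 -0.2284 0.0343
0.449 122 -0.2437 -0.2292 0.034
0.457 122 -0.2446 -0.23 0.0343
0.465 120 -0.2454 -0.2308 0.0341
0.473 120 -0.2462 -0.2315 0.0342
0.481 118 -0.2468 -0.2323 0.0342
0.489 112 -0.2469 -0.2331 0.0343
0.497 111 -0.2478 -0.2339 0.0343
0.505 110 -0.2485 -0.2347 0.0342
0.513 108 -0.2495 -0.2355 0.0342
0.521 103 -0.2503 -0.2363 0.0342
0.529 108 -0.2512 -0.237 0.0342
0.537 263 -0.2673 -0.223 0.0391
0.545 206 -0.2678 -0.2234 0.04
0.553 192 -0.2681 -0.224 0.0401
0.561 195 -0.2693 -0.2256 0.0402
0.569 125 -0.2698 -0.2264 0.0403
```

View pics/w2.png

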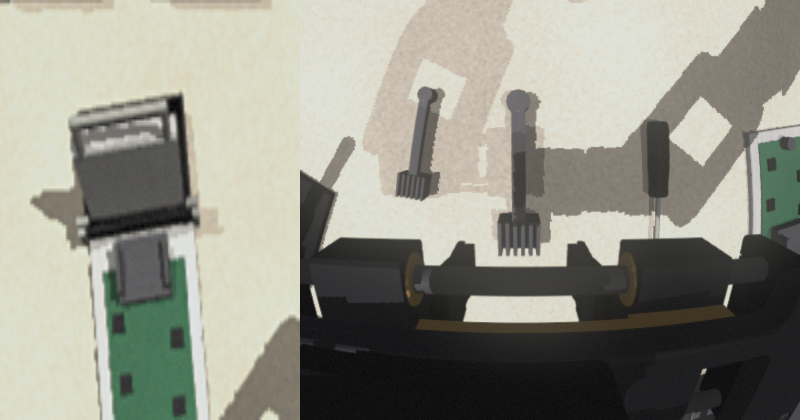

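The tray stays open. The bracket's arm is under the gripper: boss (0.414, -0.233), block (0.552, -0.246), so the balance is about (0.5125, -0.2423), yaw -0.095. I'll correct by 2–3 mm, descend and close.

Request:
{"name": "send_rows", "arguments": {"plan": [[110, -0.0025, -0.0022, 0.015, 0], [110, 0, 0, 0.025, 0], [110, 0, 0, 0.03, 0], [110, 0, 0, 0.03, 0], [110, 0, 0, 0.025, 0], [110, 0, 0, 0.02, 0], [110, 0, 0, 0.015, 0], [110, 0, 0, 0.012, 0], [110, 0, 0, 0.009, 0], [110, 0, 0, 0.006, 0], [110, 0, 0, 0, 0], [110, 0, 0, 0, 0]]}}

```text
time_s: 11.68
position: [0.5129, -0.2426, 0.0216]
tcp_rot: [[-0.995, 0.098, 0.001], [0.098, 0.995, -0.001], [-0.001, -0.0, -1.0]]
force: [0.1, 0.3, -0.3]
opening: 0.571
grasp_force: 0.0
```

Request:
{"name": "send_rows", "arguments": {"plan": [[150, 0, 0, 0, 0], [200, 0, 0, 0, 0], [255, 0, 0, 0, 0], [255, 0, 0, 0, 0], [255, 0, 0, 0, 0], [255, 0, 0, 0, 0], [255, 0, 0, 0, 0], [255, 0, 0, 0, 0], [255, 0, 0, 0, 0], [255, 0, 0, 0, 0]]}}

```text
time_s: 12.52
position: [0.5126, -0.2425, 0.0213]
tcp_rot: [[-0.995, 0.098, 0.0], [0.098, 0.995, -0.0], [-0.0, -0.0, -1.0]]
force: [0.1, -0.6, 2.3]
opening: 0.157
grasp_force: 30.0
```

Gripped on the 14 mm arm with 30 N. I'll lift gently and check that it hangs level.

Request:
{"name": "send_rows", "arguments": {"plan": [[255, 0, 0, -0.002, 0], [255, 0, 0, -0.004, 0], [255, 0, 0, -0.005, 0], [255, 0, 0, -0.005, 0], [255, 0, 0, -0.004, 0], [255, 0, 0, 0, 0], [255, 0, 0, 0, 0], [255, 0, 0, 0, 0]]}}

```text
time_s: 13.18
position: [0.5125, -0.2423, 0.0412]
tcp_rot: [[-0.995, 0.098, -0.0], [0.098, 0.995, 0.0], [0.0, 0.0, -1.0]]
force: [-0.9, -0.2, -5.5]
opening: 0.158
grasp_force: 30.0
```

```bash
cat > lv.py <<'E'
from h import *
s=read_state(); p=s['position']; R=np.array(s['tcp_rot']); print(p,np.round(R,3).tolist(),s['force'],np.round(s['moment'],3),s['grasp_force'])
im2,d2=capture('wrist'); P=wpts(d2,calibration('wrist')); np.savez('/tmp/w3.npz',im=im2,d=d2)
ax=-R[:2,0]; lat=np.array([-ax[1],ax[0]]); r=P[...,:2]-p[:2]; t=r@ax; s_=r@lat; h=P[...,2]-p[2]
m=(h>.003)&(h<.03)&(abs(s_)<.03)&(t>-.13)&(t<.09)
for a in np.arange(-.12,.07,.01):
    b=m&(abs(t-a)<.004)
    if b.sum()>8: print(round(a,3),b.sum(),'lat',((s_[b].min()+s_[b].max())/2).round(4),(s_[b].max()-s_[b].min()).round(4),'z',np.median(P[...,2][b]).round(4))
print('boss tmin',np.percentile(t[m],.3),'tmax',np.percentile(t[m],99.7))
E
python3 lv.py
```

```text
[ 0.51247952 -0.24232198  0.0411932 ] [[-0.995, 0.098, -0.0], [0.098, 0.995, 0.0], [0.0, 0.0, -1.0]] [-0.9090161  -0.20280803 -5.52880604] [ 0.071 -0.133 -0.041] 29.998119045048952
-0.11 371 lat 0.0001 0.0187 z 0.0536
-0.1 979 lat 0.0001 0.0237 z 0.0536
-0.09 742 lat -0.0001 0.0206 z 0.0536
-0.08 631 lat 0.0001 0.0137 z 0.0536
-0.07 650 lat -0.0001 0.0141 z 0.0537
-0.06 643 lat 0.0001 0.0138 z 0.0536
-0.05 637 lat 0.0001 0.014 z 0.0536
-0.04 606 lat -0.0001 0.0137 z 0.0536
-0.03 574 lat 0.0001 0.0136 z 0.0537
-0.02 544 lat 0.0001 0.0138 z 0.0536
-0.01 963 lat 0.0002 0.0336 z 0.0534
-0.0 13 lat 0.0001 0.0141 z 0.0679
0.01 316 lat 0.0001 0.0148 z 0.0537
0.02 328 lat 0.0004 0.0138 z 0.0536
boss tmin -0.11032943265809864 tmax 0.0221829790852691
```

It hangs level (arm top z is constant at 0.0536) and is centred laterally. I'll lift on, carry to a point short of the fixture and align the yaw.

Request:
{"name": "send_rows", "arguments": {"plan": [[255, 0, 0, -0.003, 0], [255, 0, 0, -0.006, 0], [255, 0, 0, -0.008, 0], [255, 0, 0, -0.008, 0], [255, 0, 0, -0.008, 0], [255, 0, 0, -0.008, 0], [255, 0, 0, -0.008, 0], [255, 0, 0, -0.008, 0], [255, 0, 0, -0.005, 0], [255, 0, 0, -0.003, 0], [255, 0, 0, 0, 0]]}}

```text
time_s: 14.15
position: [0.5129, -0.2426, 0.107]
tcp_rot: [[-0.995, 0.098, 0.001], [0.098, 0.995, -0.001], [-0.001, -0.001, -1.0]]
force: [-0.6, -0.6, -4.6]
opening: 0.157
grasp_force: 30.0
```

Request:
{"name": "send_rows", "arguments": {"plan": [[255, 0, 0.004, 0, 0], [255, -0.001, 0.008, 0, 0], [255, -0.001, 0.012, 0, 0], [255, -0.001, 0.014, 0, 0], [255, -0.001, 0.015, 0, 0], [255, -0.001, 0.015, 0, 0], [255, -0.001, 0.015, 0, 0], [255, -0.001, 0.015, 0, 0], [255, -0.001, 0.015, 0, 0], [255, -0.001, 0.015, 0, 0], [255, -0.001, 0.015, 0, 0], [255, -0.001, 0.015, 0, 0], [255, -0.001, 0.015, 0, 0], [255, -0.001, 0.015, 0, 0], [255, -0.001, 0.014, 0, 0], [255, -0.001, 0.012, 0, 0], [255, -0.001, 0.007, 0, 0], [255, 0, 0.004, 0, 0], [255, 0, 0, 0, 0]]}}

```text
time_s: 15.73
position: [0.5503, -0.0189, 0.1061]
tcp_rot: [[-0.995, 0.096, -0.0], [0.096, 0.995, 0.0], [0.0, 0.0, -1.0]]
force: [0.1, -0.1, -4.6]
opening: 0.157
grasp_force: 30.0
```

Request:
{"name": "send_rows", "arguments": {"plan": [[255, 0, 0, 0, -0.01], [255, 0, 0, 0, -0.02], [255, 0, 0, 0, -0.025], [255, 0, 0, 0, -0.025], [255, 0, 0, 0, -0.025], [255, 0, 0, 0, -0.025], [255, 0, 0, 0, -0.025], [255, 0, 0, 0, -0.025], [255, 0, 0, 0, -0.02], [255, 0, 0, 0, -0.014], [255, 0, 0, 0, 0], [255, 0, 0, 0, 0]]}}

```text
time_s: 16.73
position: [0.5505, -0.02, 0.1062]
tcp_rot: [[-0.993, -0.116, 0.0], [-0.116, 0.993, -0.0], [-0.0, -0.0, -1.0]]
force: [-0.1, 0.8, -5.6]
opening: 0.159
grasp_force: 30.0
```

```bash
python3 lv.py; python3 - <<'E'
from h import *
print(read_state()['time_s'])
z=np.load('/tmp/w3.npz'); P=wpts(z['d'],calibration('wrist')); im=z['im']; t=capture('top')[0]
cv2.imwrite('pics/w3.png',im); 
x,y,h=P[...,0],P[...,1],P[...,2]
m=(abs(x-.469)<.03)&(abs(y-.119)<.03)&(h>.025)&(h<.036); q=P[m]
print('post',m.sum(),q.mean(0) if m.sum() else '', q.min(0) if m.sum() else '',q.max(0) if m.sum() else '')
m=(x>.40)&(x<.70)&(y>.05)&(y<.22)&(h>.008)&(h<.017)
b=P[m][:,:2]; print('base',len(b))
for X in np.arange(.45,.64,.02):
    k=b[abs(b[:,0]-X)<.004]; 
    if len(k): print(X.round(3),k[:,1].min().round(4),k[:,1].max().round(4))
for Y in np.arange(.07,.19,.02):
    k=b[abs(b[:,1]-Y)<.004]; 
    if len(k): print('y',Y.round(3),k[:,0].min().round(4))
E
```

```text
[ 0.55047258 -0.02000596  0.10617409] [[-0.993, -0.116, 0.0], [-0.116, 0.993, -0.0], [-0.0, -0.0, -1.0]] [-0.10568014  0.8372909  -5.57572108] [ 0.097 -0.095  0.007] 29.998085601255298
-0.11 366 lat -0.0001 0.0187 z 0.1187
-0.1 995 lat -0.0001 0.0236 z 0.1187
-0.09 743 lat -0.0003 0.0205 z 0.1187
-0.08 632 lat -0.0001 0.0137 z 0.1187
-0.07 653 lat -0.0003 0.0141 z 0.1187
-0.06 645 lat -0.0003 0.0142 z 0.1188
-0.05 636 lat -0.0001 0.014 z 0.1187
-0.04 609 lat -0.0003 0.0137 z 0.1188
-0.03 572 lat -0.0001 0.0135 z 0.1188
-0.02 552 lat -0.0001 0.0138 z 0.1187
-0.01 974 lat -0.0 0.0336 z 0.1185
-0.0 14 lat -0.0001 0.0141 z 0.1334
0.01 311 lat -0.0001 0.0148 z 0.1187
0.02 338 lat 0.0001 0.0137 z 0.1187
boss tmin -0.11005370933311255 tmax 0.022215454473378898
16.7833
post 377 [0.47021656 0.11742715 0.02949306] [0.46107177 0.10926655 0.02503387] [0.47915632 0.12723996 0.03207159]
base 15578
0.45 0.0895 0.1817
0.47 0.053 0.1842
0.49 0.0552 0.1858
0.51 0.0576 0.1885
0.53 0.0597 0.1909
0.55 0.0626 0.1903
0.57 0.112 0.1907
y 0.07 0.4555
y 0.09 0.4531
y 0.11 0.451
y 0.13 0.4487
y 0.15 0.4462
y 0.17 0.4439
```

View pics/w3.png

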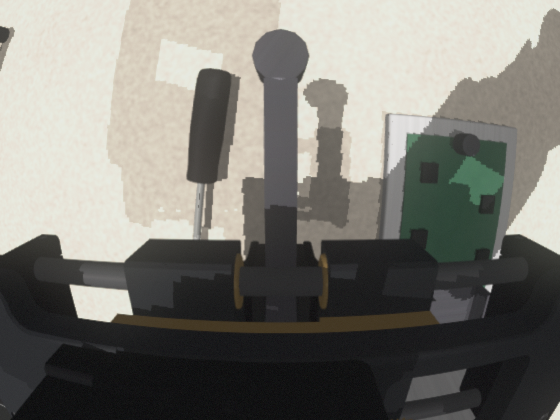

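The wrist view shows the bracket level in the grip, boss at (280,55). The fixture's post is at (466,143), which is (0.470, 0.118). So the fixture origin is (0.5695, 0.130), yaw 0.115. Last leg: x -0.035, y +0.147, down 5 mm in tool axes.

Request:
{"name": "send_rows", "arguments": {"plan": [[255, -0.001, 0.004, 0, 0], [255, -0.002, 0.008, 0, 0], [255, -0.003, 0.012, 0, 0], [255, -0.003, 0.014, 0, 0], [255, -0.003, 0.014, 0, 0], [255, -0.003, 0.014, 0, 0], [255, -0.004, 0.014, 0, 0], [255, -0.004, 0.014, 0, 0], [255, -0.003, 0.014, 0, 0], [255, -0.003, 0.012, 0, 0], [255, -0.002, 0.01, 0, 0], [255, -0.002, 0.008, 0.001, 0], [255, -0.001, 0.006, 0.001, 0], [255, -0.0013, 0.0027, 0.001, 0], [255, 0, 0, 0.0017, 0], [255, 0, 0, 0, 0], [255, 0, 0, 0, 0], [255, 0, 0, 0, 0]]}}

```text
time_s: 18.33
position: [0.5685, 0.1291, 0.1014]
tcp_rot: [[-0.993, -0.115, -0.0], [-0.115, 0.993, -0.0], [0.0, -0.0, -1.0]]
force: [-0.1, -1.2, -4.7]
opening: 0.155
grasp_force: 30.0
```

```bash
python3 lv.py | sed -n '1p;3p;8p;14p;$p'; python3 - <<'E'
from h import *
s=read_state(); print(s['time_s'],np.abs(s['qvel']).max())
a=capture('top')[0]; b=capture('scene')[0]
cv2.imwrite('pics/f.png',np.hstack([cv2.resize(a[100:290,180:330],(375,475)),cv2.resize(b[150:330,190:380],(425,475))]))
E
```

```text
[0.56849604 0.12913237 0.10138561] [[-0.993, -0.115, -0.0], [-0.115, 0.993, -0.0], [0.0, -0.0, -1.0]] [-0.14935178 -1.21139555 -4.74353892] [ 0.073 -0.096 -0.024] 29.997957469895482
-0.1 995 lat -0.0002 0.0237 z 0.114
-0.05 641 lat -0.0001 0.0139 z 0.114
0.01 314 lat -0.0001 0.0149 z 0.1141
boss tmin -0.11012966123673572 tmax 0.022280831173670457
18.3833 0.07488289591672409
```

View pics/f.png

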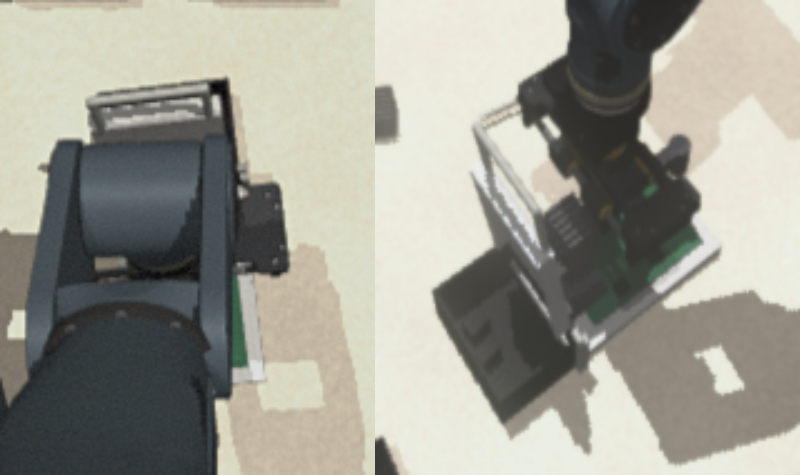

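The bracket is level over the fixture with its underside at 0.080. The tray is open, and relays are visible in the bin near (485,335) and (500,365). I'll check quickly by depth that all three relays are in the bin.

```bash
python3 - <<'E'
from h import *
im,d,P=pts('scene'); o=np.array([.5695,.130]); a=.115; R=np.array([[np.cos(a),np.sin(a)],[-np.sin(a),np.cos(a)]])
f=(P[...,:2]-o)@R.T; fx,fy,h=f[...,0],f[...,1],P[...,2]
G=np.full((10,12),-1)
for i in range(10):
    for j in range(12):
        m=(abs(fx-(.081+.01*i))<.005)&(abs(fy-(-.055+.01*j))<.005)&(h>-.01)&(h<.06)
        if m.sum(): G[i,j]=np.median(h[m])*1000
print(G)
# anything relay-like outside bin on bench around / on base
m=(fx>.05)&(fx<.3)&(abs(fy)<.2)&(h>.009)&(h<.03)&~((fx<.176)&(abs(fy)<.068)); print(m.sum())
E
```

```text
[[16  6  5  7  6  6  7  6  3  5  6 21]
 [17  4  4  5  4  4  4  5  4  4  4 59]
 [22  4  4  5  4  4  4  4  3  4  5 -1]
 [21  4  4  4  4  4  4  4  4  4  4 -1]
 [20  4  4  4  4  4  4  4  4  4  3 -1]
 [21  5  4  6  6  4  4  3  4  4  5 -1]
 [22  4 19 20 13 20 20  8  4 11 20 19]
 [22  4  6 20 18 18 20 12  4 19 21 21]
 [31  5  3 12  6 17 20 18  5 19 20 20]
 [27 22 29 21 26 24 20 23 25 25 24 24]]
386
```

All three relays lie on the bin floor: three separate bumps with tops at 20 mm. Handing in.

```bash
python3 -c "
from rig import *
print(hand_in())"
```

```text
the job is handed in; nothing more can be done
None
```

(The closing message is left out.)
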